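# Turn out a pail of stamps on the studio board

### The job

Turn the little pail of fired clay stamps out onto the wooden board: carry it by its handle, tip it over low above the board (the steel rod is there to push the pail over against), and stand it flat, mouth down, on the board in the middle of the painted ring. Then lift it straight up so that all the stamps stay heaped inside the ring, and leave the empty pail standing mouth down in the middle of its cork mat. Leave the jar, brush pot, bowl and tile stack where they are.

Things in the scene. Friction and masses are not known exactly. Their poses are not given: they have to be found in the camera images.
- pail: open bare-steel pail, slightly barrel-shaped, mass about 0.13 to 0.21 kg; origin at the centre of its underside, z axis towards the mouth (72 mm), y axis along the handle's hinge. Outer radius 37 mm at the bottom, 41 mm from 12 to 52 mm up, 36 mm at the rim; wall 3 mm. It starts upright on the mat and holds the seven stamps. It looks the same after a half turn
- pivot (a point): centre of the pail on the handle's hinge axis, 37 mm above its underside, 35 mm below its rim; the axis runs along the pail's y
- mouth (a point): centre of the pail's open mouth, level with the rim
- grip (a point): centre of the wooden grip on top of the handle, 90 mm from the hinge axis. The grip is a block 60 mm along the hinge axis, 26 mm high and 14 mm thick; pinch it across its thickness (along the pail's x when upright). The handle weighs 50 g. Its z axis points away from the hinge. The two flat steel side arms of the handle stand 50 mm either side of the pail's axis, and the pail can turn right over between them
- bail (a joint): angle of the handle about the pail's y axis: 0 stands straight up over the mouth, positive leans to the pail's +x, +/-3.14 lies beyond the underside (pail upside down under the handle). The hinge is stiff (friction 0.04 N m): the pail stays at any angle in the handle until it is pushed, and goes right over either way. It starts leaning up to 0.4 rad
- board: wooden board 250 x 200 x 12 mm, fixed to the bench; origin at the centre of its underside, x along its length (from the rod to the ring), top 12 mm above the bench
- ring (a point): centre of the painted ring (white disc with blue edge, outer radius 76 mm) on the board's top, 40 mm along the board's x from its middle
- rod (a point): middle of a fixed horizontal steel rod of 12 mm diameter along the board's y, its axis 32 mm above the bench (20 mm above the board's top), 100 mm before the ring's centre; it runs free for 156 mm between two dark wooden posts 22 x 16 mm, 40 mm high. A pail that is carried in the board's +x direction just above the rod has its lower part held back and is tipped mouth forward
- mat: cork mat 160 x 160 x 4 mm, fixed to the bench; origin at the centre of its underside. The pail starts on it and goes back on it
- jar: bystander: blue glaze jar with white lid, radius 29 mm, 115 mm high; origin under its centre
- brushpot: bystander: blue ceramic cup, radius 30 mm, 85 mm high; origin under its centre
- bowl: bystander: terracotta bowl, radius 36 mm, 40 mm high; origin under its centre
- tiles: bystander: stack of four glazed tiles 66 x 66 mm, 50 mm high; origin under its centre
- stamp0: fired clay stamp, a block 19 x 17 x 12 mm of 12 g, terracotta, white or plaster-coloured; starts in the pail; origin at the centre of one of its large faces
- stamp1: fired clay stamp, a block 19 x 17 x 12 mm of 12 g, terracotta, white or plaster-coloured; starts in the pail; origin at the centre of one of its large faces
- stamp2: fired clay stamp, a block 19 x 17 x 12 mm of 12 g, terracotta, white or plaster-coloured; starts in the pail; origin at the centre of one of its large faces
- stamp3: fired clay stamp, a block 19 x 17 x 12 mm of 12 g, terracotta, white or plaster-coloured; starts in the pail; origin at the centre of one of its large faces
- stamp4: fired clay stamp, a block 19 x 17 x 12 mm of 12 g, terracotta, white or plaster-coloured; starts in the pail; origin at the centre of one of its large faces
- stamp5: fired clay stamp, a block 19 x 17 x 12 mm of 12 g, terracotta, white or plaster-coloured; starts in the pail; origin at the centre of one of its large faces
- stamp6: fired clay stamp, a block 19 x 17 x 12 mm of 12 g, terracotta, white or plaster-coloured; starts in the pail; origin at the centre of one of its large faces

How it is judged:
By the outcome, as a careful person would: the job done as asked, in the order asked, and still so for the second after the job is handed in, with the robot touching nothing.
It also fails if it takes over 61 s, if anything falls off the work surface, if the arm or the gripper's body presses on something with over 40 N, if the wrist force passes 120 N, or if a joint passes its speed limit or range.

### The arm

A 6-joint arm with a two-finger parallel gripper is mounted at the origin on the work surface. World frame = base frame: x ahead of the robot, y to its left, z up, the work surface at z = 0. Lengths are in m, angles in rad, forces in N, time in s.
With the tool pointing down it reaches from about 0.325 to 0.75 m from the base axis. Payload 7.6 kg.
Tool frame: the origin (TCP) lies midway between the tips of the shut fingers; the grasp point (between the pads) lies manip.tcp_to_grasp behind it (manip.tcp_to_grasp is the distance from the TCP to the grasp point, in m); z points along the fingers, y is the line along which they close (so a half turn about z gives the same grasp; the last joint's range is limited). The gripper opens to 85 mm and grips with 20 to 120 N. Pads are 22 mm wide; open, the fingers measure 114 mm over their backs; the gripper's body (76 mm by 85 mm) begins 54 mm behind the grasp point. The pads swing forward as they close: fully open they stand 13 mm farther back than shut.
Start: joints at [1.072, 0.052, 1.401, -0, 1.689, -0.07], TCP at [0.218, 0.477, 0.231] pointing down, gripper open.
Joint ranges: [-2.9, 2.9], [-0.91, 2.17], [0.12, 2.37], [-1.06, 4.2], [0.26, 2.73], [-2.93, 2.93]. Speed limits (rad/s): [2.57, 2.57, 3.01, 3.14, 3.14, 3.14].

### API

Orientations are given as a unit quaternion [x, y, z, w].
In Python, from bench import manip, imaging, ticket gives the robot as it stands.
- The arm moves only by the tool arm_command, never from a script. Its argument "increments" is text: rows parted by semicolons, each of 5 numbers parted by spaces: the closure, from -1 (fully open) to 1 (shut), so that 0 is half open, then the shift along the tool's x, y, z in mm, then the turn about the tool's z in rad. In form: claw tx ty tz roll; .... A call has 1 to 20 rows; each row is the pose to reach, as a shift and turn from the pose commanded when the call began, along the tool's axes at that moment; what a row does not reach only later rows make up. A row lasts 1/8 s, in which the tool goes at most 62.5 mm and 10.7 degrees, less where a joint would pass 70% of its speed; a pose out of reach is approached as far as the arm can. A call with a gripper value outside its range is refused whole. The fingers move at their own pace and stop on an object; "newtons" is the grip in N (left out, the last holds). Time passes only in rows, so rows that repeat a pose let the fingers close. It gives the time, the measured TCP pose, the force, the opening and the grip force at its end, in the units of the state.
- manip.state(): the state, without advancing time (a new reading comes with each control period).
- imaging.grab_frame(name): name is "side" or "top" or "wrist"; returns the picture (384x512x3 uint8, blue, green, red); there is no depth.
- imaging.camera_model(name): a dict with "fx", "fy", "cx", "cy" (pixels), "camera_from_world" (4x4, takes a point from world to camera coordinates). Camera axes: x right, y down, z forward; pixel columns grow to the right and rows downward; lengths in m; the calibration is good to about 2 mm. A picture is of the moment at which its call begins: read the wrist's pose just before it. camera_model takes no time and is no camera call; for the wrist camera it gives the pose at the moment of the call.
- ticket.hand_in(): hands the job in; it is judged then, once.
The state is a dict: "t": time; "joint_pos": joint angles; "dq": joint speeds; "joint_torque": joint torques, N m; "tool_pos": TCP position; "tool_rot": TCP orientation; "ft_force": force on the tool from outside, world axes, zero at the start; "torque": the same for the moment, N m; "grip_width": opening from 0.0 (shut) to 1.0 (fully open); "grip_force": force on a finger pad.
Only numpy, scipy, OpenCV 4.12 (cv2) and the standard library are available. Lean on these libraries where they do the work, as an engineer would, in place of code of your own. Each camera call takes 0.05 s, during which the arm holds its last target. There are 200 camera calls.

## Working session

There is one attempt and no reset: what is moved stays moved. The work goes in short steps, Python scripts to look and compute and a tool call to move; the robot and the scene stay as the last step left them, time stands still between calls to the robot, and variables do not carry over. Pictures are saved under pics/ and viewed, at most 10 in all, crops included, and the job is handed in when it is done.

Besides the shell and the picture viewer there is one more tool, called after "Emit:" as a command line: name --argument value ..., lists and objects as JSON in quotes. arm_command: Moves the arm, as the interface text tells. Its arguments: {"type":"object","properties":{"increments":{"type":"string"},"newtons":{"type":"number"}},"required":["increments"]}

```bash
mkdir -p pics; ls
python3 - <<'E'
from bench import manip, imaging, ticket
import cv2, numpy as np
print(manip.state(), manip.tcp_to_grasp)
a=imaging.grab_frame("top");b=imaging.grab_frame("side")
cv2.imwrite("pics/top0.png",a);cv2.imwrite("pics/side0.png",b)
for n in("top","side","wrist"):print(n,imaging.camera_model(n))
E
```

```text
pics
{'t': 0.0, 'joint_pos': array([ 1.07169055e+00,  5.28122917e-02,  1.40174005e+00,  4.66717589e-06,
        1.68857307e+00, -7.03367321e-02]), 'dq': array([-3.59845941e-04, -1.43303163e-03,  2.66913612e-04,  1.36148732e-03,
       -7.04712102e-05, -1.14984807e-03]), 'joint_torque': array([-2.09659338e-03, -3.81664824e+01, -3.60187805e+01, -3.07471946e-04,
        6.17054669e-03, -2.71821767e-05]), 'tool_pos': array([0.21812197, 0.47721563, 0.23047749]), 'tool_rot': array([ 2.12745754e-01,  9.77107290e-01, -7.34876114e-04, -2.17493219e-04]), 'ft_force': array([0.03775693, 0.84973777, 0.07070792]), 'torque': array([-0.04665925, -0.03386973,  0.00129925]), 'grip_force': 0.0, 'grip_width': 1.0031456025917118} 0.0187
top {'fx': 356.31136291161084, 'fy': 356.31136291161084, 'cx': 246.6283538554511, 'cy': 188.11319142758407, 'camera_from_world': array([[-0.01586966, -0.99958167, -0.02417948,  0.02320351],
       [-0.99612973,  0.01789647, -0.0860539 ,  0.60461725],
       [ 0.08645063,  0.02272025, -0.99599703,  0.77445224],
       [ 0.        ,  0.        ,  0.        ,  1.        ]])}
side {'fx': 406.6617568441921, 'fy': 406.6617568441921, 'cx': 252.41056266452995, 'cy': 188.18181838275848, 'camera_from_world': array([[ 0.99383508, -0.10975455,  0.01567727, -0.61212417],
       [-0.04524285, -0.53058013, -0.8464265 ,  0.12863408],
       [ 0.1012172 ,  0.84049906, -0.53227475,  0.82778616],
       [ 0.        ,  0.        ,  0.        ,  1.        ]])}
wrist {'fx': 300.6037101709041, 'fy': 300.6037101709041, 'cx': 246.77519214781614, 'cy': 194.32582442002118, 'camera_from_world': array([[ 0.416091  ,  0.90931932, -0.00257706, -0.5243421 ],
       [ 0.86439755, -0.39465251,  0.3115546 , -0.03955639],
       [ 0.28228557, -0.13186267, -0.95022476,  0.38071473],
       [ 0.        ,  0.        ,  0.        ,  1.        ]])}
```

View pics/top0.png

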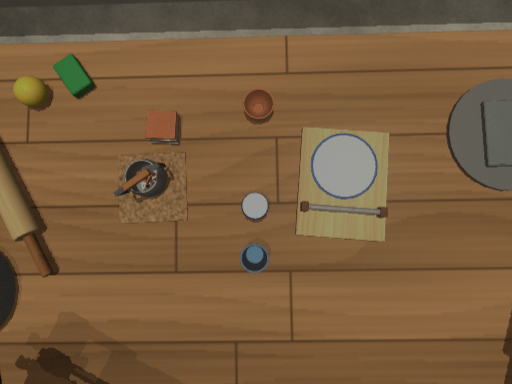

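View pics/side0.png

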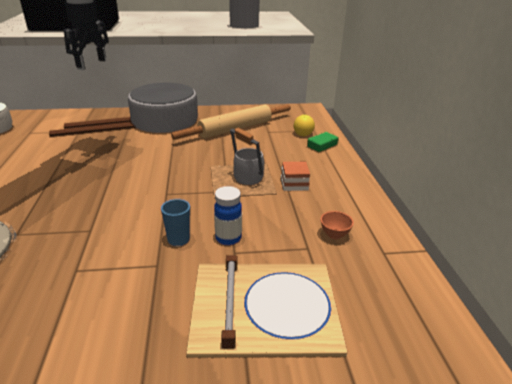

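The top view shows the pail at about (147,179) on its mat (152,187), the ring at (344,166), the rod at (343,209), the jar at (255,206), the pot at (255,258), the bowl at (258,104) and the tiles at (162,125). In the side view the grip is at about (243,135) and the ring at (288,305).

```bash
cat > h.py <<'E'
import cv2, numpy as np
from bench import manip, imaging
def ray(M,u,v):
    T=M["camera_from_world"];R=T[:3,:3];o=-R.T@T[:3,3]
    d=R.T@np.array([(u-M["cx"])/M["fx"],(v-M["cy"])/M["fy"],1]);return o,d/np.linalg.norm(d)
def plane(M,p,z):
    o,d=ray(M,*p);return o+d*(z-o[2])/d[2]
def tri(*mp):
    A=np.zeros((3,3));b=np.zeros(3);rs=[ray(M,*p) for M,p in mp]
    for o,d in rs:
        P=np.eye(3)-np.outer(d,d);A+=P;b+=P@o
    x=np.linalg.solve(A,b);return x,[np.linalg.norm((np.eye(3)-np.outer(d,d))@(x-o)) for o,d in rs]
def proj(M,x):
    c=M["camera_from_world"]@np.r_[x,1];return np.array([M["fx"]*c[0]/c[2]+M["cx"],M["fy"]*c[1]/c[2]+M["cy"]])
def blob(mask,box):
    x0,y0,x1,y1=box;m=np.zeros_like(mask);m[y0:y1,x0:x1]=mask[y0:y1,x0:x1]
    cs,_=cv2.findContours(m,cv2.RETR_EXTERNAL,cv2.CHAIN_APPROX_NONE);return max(cs,key=cv2.contourArea)
E
python3 - <<'E'
from h import *
T,S=imaging.camera_model("top"),imaging.camera_model("side")
a=cv2.imread("pics/top0.png");b=cv2.imread("pics/side0.png")
def hsv(i,lo,hi):return cv2.inRange(cv2.cvtColor(i,cv2.COLOR_BGR2HSV),lo,hi)
# ring disc white
for n,i,M,box in(("top",a,T,(305,128,385,201)),("side",b,S,(237,265,345,345))):
    c=blob(hsv(i,(0,0,150),(180,60,255)),box)
    P=np.array([plane(M,p,0.012)[:2] for p in c[:,0].astype(float)],np.float32)
    print(n,"ring",cv2.fitEllipse(c)[0],cv2.minEnclosingCircle(P),tri((T,(344.0,166)),(S,(288,305)))if n=="side" else "")
# rod grey
    c=blob(hsv(i,(0,0,90),(180,70,255)),(300,200,385,218) if n=="top" else (222,262,236,335))
    r=cv2.minAreaRect(c);bp=cv2.boxPoints(r);print("rod",r,[plane(M,p,0.035).round(4) for p in bp])
# board corners
m=hsv(a,(15,60,110),(35,200,255));c=blob(m,(290,120,395,245));r=cv2.minAreaRect(cv2.convexHull(c))
bb=np.array([plane(T,p,0.012)[:2] for p in cv2.boxPoints(r)]);print("board",r,bb.round(4),bb.mean(0))
cr=lambda i,x,y:cv2.resize(i[y:y+84,x:x+100],None,fx=4,fy=4,interpolation=cv2.INTER_CUBIC)
cv2.imwrite("pics/crop.png",np.hstack([cr(a,105,140),cr(b,200,110)]))
for n,p,z in(("jar",(255,206),.115),("pot",(255,258),.085),("bowl",(258,104),.04),("tiles",(161,124),.05),("mat",(152.5,187),.004)):print(n,plane(T,p,z).round(3))
E
```

```text
top ring (343.7755432128906, 165.44505310058594) ((0.6544326543807983, -0.20931310951709747), 0.06985165923833847) 
rod ((343.9705505371094, 208.88233947753906), (70.48408508300781, 4.985272407531738), 4.39870548248291) [array([ 0.5563, -0.1231,  0.035 ]), array([ 0.5672, -0.1243,  0.035 ]), array([ 0.5528, -0.2774,  0.035 ]), array([ 0.5419, -0.276 ,  0.035 ])]
side ring (287.3685607910156, 304.45660400390625) ((0.6546082496643066, -0.20663553476333618), 0.073922298848629) (array([ 0.65437497, -0.21125891,  0.00749736]), [np.float64(0.0008375149946770448), np.float64(0.00083751499467679)])
rod ((229.55258178710938, 295.5018615722656), (6.890495777130127, 67.2042465209961), 2.009553909301758) [array([ 0.5421, -0.2734,  0.035 ]), array([ 0.5545, -0.1212,  0.035 ]), array([ 0.5673, -0.123 ,  0.035 ]), array([ 0.5527, -0.2749,  0.035 ])]
board ((342.0, 182.0), (124.0, 104.0), 90.0) [[ 0.7629 -0.0898]
 [ 0.7575 -0.3286]
 [ 0.4749 -0.3142]
 [ 0.4782 -0.0823]] [ 0.61836354 -0.20373098]
jar [ 0.561 -0.005  0.115]
pot [ 0.456 -0.003  0.085]
bowl [ 0.793 -0.016  0.04 ]
tiles [0.75  0.201 0.05 ]
mat [0.613 0.232 0.004]
```

View pics/crop.png

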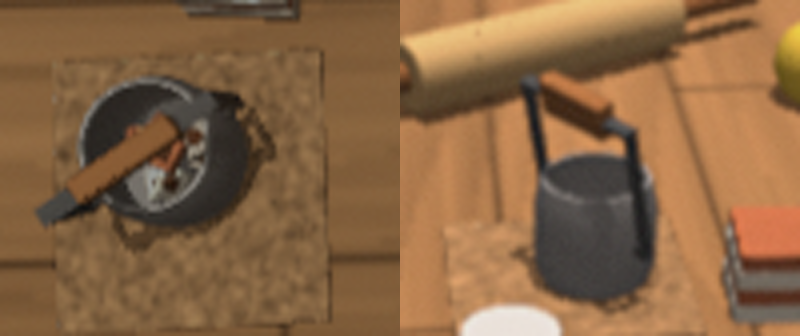

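The crop shows the rim centred at about top (141,177). The grip runs from about (123,187) to (149,172) in the top view and is at about (244.5,136) in the side view. The handle leans towards image-left/down.

Run:
```python
from h import *
T,S=imaging.camera_model("top"),imaging.camera_model("side")
a=cv2.imread("pics/top0.png")
t=lambda x,y:(105+x/4-.4,140+y/4-.4); s=lambda x,y:(200+(x-400)/4-.4,110+y/4-.4)
g,e=tri((T,t(124,157)),(S,s(578,103)));print("grip",g,e)
d=plane(T,t(175,126),g[2])-plane(T,t(74,186),g[2]);print("dir",np.degrees(np.arctan2(d[1],d[0])),np.linalg.norm(d))
d=plane(T,t(207,103),g[2])-plane(T,t(42,212),g[2]);print("dir",np.degrees(np.arctan2(d[1],d[0])),np.linalg.norm(d))
d=plane(S,s(608,122),g[2])-plane(S,s(545,80),g[2]);print("dirS",np.degrees(np.arctan2(d[1],d[0])),np.linalg.norm(d))
print("rim",plane(T,t(145,150),.076), "rim S",plane(S,s(597,180),.076), tri((T,t(145,150)),(S,s(597,180))))
q=[t(53,62),t(325,50),t(328,330),t(60,330)]
q=np.array([plane(T,p,.004)[:2] for p in q]);print("mat",q.round(4),q.mean(0))
print(manip.state()["tool_pos"])
```

```text
grip [0.6182439  0.22935966 0.13071035] [np.float64(0.00010306538196540202), np.float64(0.0001030653819652501)]
dir -59.95172799423928 0.057612740174455154
dir -57.14483214699942 0.09690275883219118
dirS -62.70420010740738 0.07314652520929457
rim [0.62818624 0.23665439 0.076     ] rim S [0.63091661 0.22996189 0.076     ] (array([0.63026348, 0.2380275 , 0.07166628]), [np.float64(0.0015320213884555715), np.float64(0.001532021388455834)])
mat [[0.6902 0.3149]
 [0.694  0.1544]
 [0.5309 0.1529]
 [0.5333 0.3084]] [0.61208324 0.23264108]
[0.21812403 0.47724144 0.23055529]
```

Emit:
arm_command --increments "-0.2 -120 -15 -3 0.15; -0.2 -240 -30 -6 0.3; -0.2 -360 -45 -10 0.45; -0.2 -430 -54 -10 0.55; -0.2 -467 -59 -10 0.6; -0.2 -467 -59 -10 0.6; -0.2 -467 -59 -10 0.6; -0.2 -467 -59 -10 0.6; -0.2 -467 -59 -10 0.6; -0.2 -467 -59 -10 0.6; -0.2 -467 -59 -10 0.6"

```text
t: 1.48
tool_pos: [0.6177, 0.2306, 0.2416]
tool_rot: [0.491, 0.871, 0.0, -0.0]
ft_force: [-0.4, 0.4, 0.2]
grip_width: 0.6
grip_force: 0.0
```

Run:
```python
from h import *
s=manip.state();M=imaging.camera_model("wrist");a=imaging.grab_frame("wrist")
cv2.imwrite("pics/w1.png",a);np.save("w1.npy",M)
print(s["t"],s["tool_pos"],s["tool_rot"],s["joint_pos"].round(2))
print(proj(M,[0.6182,0.2294,0.131]))
```

```text
1.475 [0.61771318 0.2306122  0.24157422] [ 4.91369668e-01  8.70951106e-01  1.43260711e-04 -1.06506968e-05] [ 0.3   0.44  0.93  0.    1.77 -0.24]
[246.99172743 193.38022616]
```

View pics/w1.png

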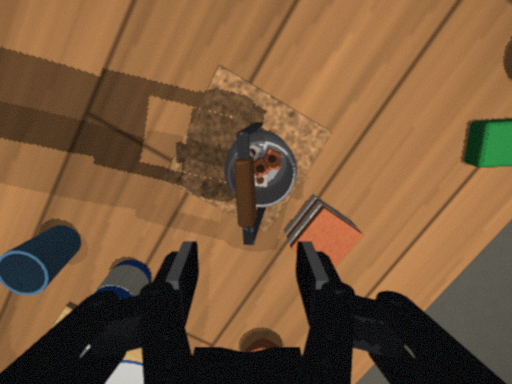

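The wrist view shows the grip centred at (246,194), upright in the image and so aligned with the tool x axis. The mouth is centred at about (262,166), and the stamps are inside.

Run:
```python
from h import *
M=np.load("w1.npy",allow_pickle=True).item();T=imaging.camera_model("top")
p=plane(M,(262,166),.076);print(p)
print(tri((T,(140.8,177)),(M,(262,166))))
g=np.array([.6182,.2294,.13]);print((p-g)[:2]@[.8555,.5175],(p-g)[:2]@[-.5175,.8555])
```

```text
[0.62531518 0.24796857 0.076     ]
(array([0.63016574, 0.2441272 , 0.05282405]), [np.float64(0.001104485605161094), np.float64(0.0011044856051611255)])
0.0156962697298447 0.012203305449771976
```

Emit:
arm_command --increments "-0.1 -1 0 40 0; -0.1 -1 0 80 0; -0.1 -1 0 110 0; -0.1 -1 0 126 0; -0.1 -1 0 128 0; 0.3 -1 0 128 0; 0.5 -1 0 128 0; 0.5 -1 0 128 0; 0.5 -1 0 128 0; 0.5 -1 0 128 0" --newtons 40

```text
t: 2.78
tool_pos: [0.619, 0.2288, 0.1134]
tool_rot: [0.492, 0.871, 0.0, 0.0]
ft_force: [-0.3, 0.1, -0.4]
grip_width: 0.255
grip_force: 0.0
```

Emit:
arm_command --increments "0.5 0 3 -0.5 0; 0.5 0 7 -1 0; 0.5 0 11 -1 0; 0.5 0 14 -1 0; 0.5 0 14 -1 0; 0.8 0 14 -1 0; 1 0 14 -1 0; 1 0 14 -1 0; 1 0 14 -1 0; 1 0 14 -1 0; 1 0 14 -1 0" --newtons 80

```text
t: 4.15
tool_pos: [0.631, 0.2361, 0.1144]
tool_rot: [0.492, 0.871, 0.0, 0.0]
ft_force: [1.3, -0.3, -0.5]
grip_width: 0.149
grip_force: 78.1
```

Run:
```python
from h import *
a=imaging.grab_frame("top");b=imaging.grab_frame("side")
cr=lambda i,x,y:cv2.resize(i[y:y+84,x:x+100],None,fx=4,fy=4,interpolation=cv2.INTER_CUBIC)
cv2.imwrite("pics/c2.png",np.hstack([cr(a,105,140),cr(b,200,110)]))
```

```text
(no output)
```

View pics/c2.png

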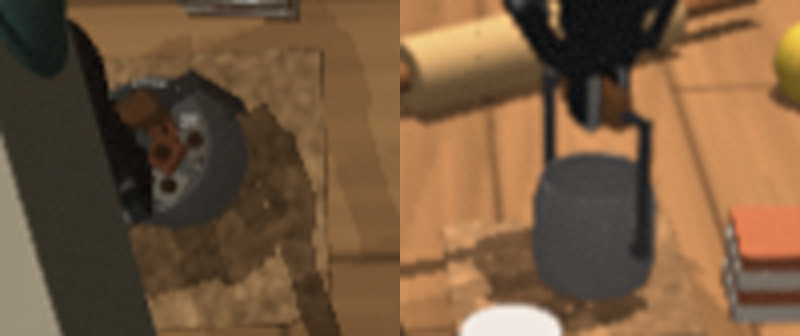

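The pail is gripped and still standing upright. Now I lift it and carry it to a point before the rod, turning so the hinge lies along the rod.

Emit:
arm_command --increments "1 0 0 -10 0; 1 0 0 -40 0; 1 0 0 -80 0; 1 0 0 -120 0; 1 0 0 -142 0; 1 -10 -12 -146 0.03; 1 -30 -38 -146 0.08; 1 -60 -76 -146 0.16; 1 -95 -120 -146 0.24; 1 -130 -165 -146 0.32; 1 -165 -209 -146 0.4; 1 -200 -254 -146 0.48; 1 -235 -298 -146 0.56; 1 -262 -333 -146 0.61; 1 -276 -350 -146 0.637; 1 -282 -358 -146 0.637; 1 -282 -358 -146 0.637; 1 -282 -358 -146 0.637"

```text
t: 6.5
tool_pos: [0.4699, -0.1894, 0.26]
tool_rot: [0.739, 0.673, 0.0, -0.0]
ft_force: [-0.1, 0.5, -2.2]
grip_width: 0.147
grip_force: 78.2
```

Run:
```python
from h import *
s=manip.state()
print(s["t"],s["tool_pos"],s["tool_rot"],s["joint_pos"].round(2),s["ft_force"],s["torque"])
a=imaging.grab_frame("top");b=imaging.grab_frame("side")
cv2.imwrite("pics/c3.png",np.hstack([a[90:330,150:450],b[90:330,100:400]]))
```

```text
6.5 [ 0.46985773 -0.18940979  0.25998627] [ 7.39499644e-01  6.73156868e-01  8.31812481e-05 -3.16193446e-04] [-0.46 -0.    1.4   0.    1.74 -0.36] [-0.05213841  0.51704656 -2.20737251] [-0.0507806  -0.07209654 -0.00973351]
```

View pics/c3.png

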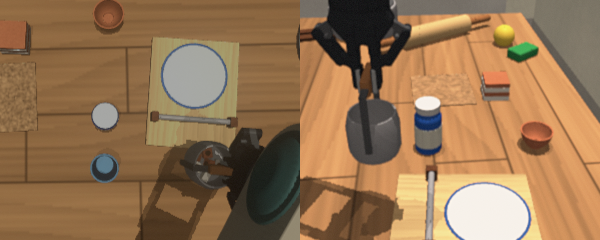

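The side view shows the pail hanging level before the rod, with nothing disturbed. Now I lower it and push against the rod to about 60°.

Emit:
arm_command --increments "1 -1 0 30 0; 1 -2 0 70 0; 1 -2 5 105 0; 1 -2 10 125 0; 1 -2 18 131 0; 1 -2 27 131 0; 1 -2 34 131 0; 1 -2 39 131 0; 1 -2 42.5 125 0; 1 -2 46.5 119 0; 1 -2 51.5 115 0; 1 -2 57 110.5 0; 1 -2 63 107 0; 1 -2 69 104.5 0; 1 -2 76 103 0; 1 -2 83 102 0; 1 -2 83 102 0"

```text
t: 8.72
tool_pos: [0.5529, -0.2001, 0.1583]
tool_rot: [0.74, 0.673, 0.0, 0.0]
ft_force: [-0.4, 0.2, -2.7]
grip_width: 0.151
grip_force: 78.3
```

Run:
```python
from h import *
s=manip.state()
print(s["t"],s["tool_pos"],s["ft_force"],s["torque"])
b=imaging.grab_frame("side")
cv2.imwrite("pics/c4.png",cv2.resize(b[160:360,140:370],None,fx=3,fy=3))
```

```text
8.725 [ 0.55291532 -0.20012921  0.15834905] [-0.37517063  0.18756362 -2.70538587] [-0.02595157 -0.03302873  0.03783085]
```

View pics/c4.png

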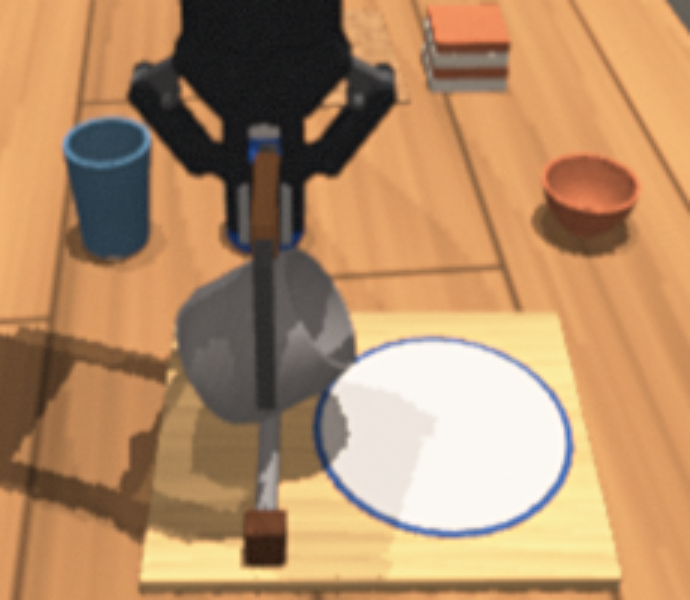

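The pail has tipped to about 60° against the rod. I'll continue to about 120°.

Emit:
arm_command --increments "1 0 7 0 0; 1 0 13.5 1 0; 1 0 20 3 0; 1 0 26.5 5.5 0; 1 0 32.5 9 0; 1 0 38 13.5 0; 1 0 41.5 17 0; 1 0 44 20 0; 1 0 44.5 22 0; 1 0 44.5 22 0"

```text
t: 10.02
tool_pos: [0.5967, -0.2043, 0.1364]
tool_rot: [0.74, 0.673, 0.0, 0.0]
ft_force: [1.7, -0.1, -0.8]
grip_width: 0.147
grip_force: 78.4
```

Run:
```python
from h import *
s=manip.state()
print(s["t"],s["tool_pos"],s["ft_force"],s["torque"])
b=imaging.grab_frame("side");a=imaging.grab_frame("top")
cv2.imwrite("pics/c5.png",np.hstack([cv2.resize(b[200:360,180:350],None,fx=2.6,fy=2.6),cv2.resize(a[120:250,290:395],(336,416))]))
```

```text
10.025 [ 0.5967146  -0.20433109  0.13641798] [ 1.6754499  -0.05774457 -0.78807628] [-0.04068726 -0.365765    0.0092345 ]
```

View pics/c5.png

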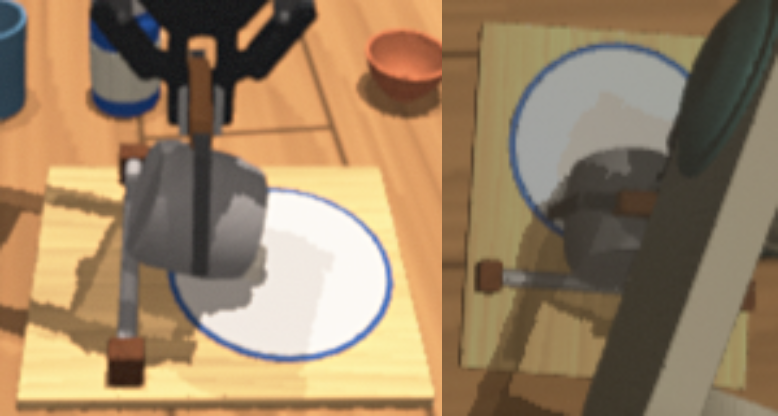

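The pail is at about 120° with the rear still on the rod, and no stamps are out. Now I drag the lower lip along the board.

Emit:
arm_command --increments "1 0 1 1.5 0; 1 0 4 3 0; 1 0 8 3.5 0; 1 0 12 3.5 0; 1 0 16 3.5 0"

```text
t: 10.75
tool_pos: [0.6126, -0.2058, 0.1325]
tool_rot: [0.74, 0.673, -0.0, -0.0]
ft_force: [-1.2, -0.1, -1.8]
grip_width: 0.152
grip_force: 78.2
```

Run:
```python
from h import *
s=manip.state();S=imaging.camera_model("side")
b=imaging.grab_frame("side");cv2.imwrite("pics/s6.png",b)
c=s["tool_pos"]-[0,0,.0734];bx=np.array([.9956,-.0937,0])
def pt(x,z):return proj(S,c+bx*x/1e3+[0,0,z/1e3]).round(0)
print("115 top corner",pt(-18,49),"rear",pt(-49,-18),"front lip",pt(47,18)); print("155 top corner",pt(18,49),"rear",pt(-49,18),"front",pt(47,-16.5),"pivot",pt(0,0))
h=cv2.cvtColor(b,cv2.COLOR_BGR2HSV);m=(h[...,1]<70)&(h[...,2]>40)
for r in range(225,325,4):
    print(r,''.join('#' if m[r,x] else '.' for x in range(220,330,2)))
```

```text
115 top corner [254. 261.] rear [235. 291.] front lip [293. 275.]
155 top corner [276. 261.] rear [235. 275.] front [292. 290.] pivot [264. 283.]
225 ##########.............................................
229 ###########............................................
233 ###########............................................
237 #########..........###....###..........................
241 .........#.........###....###..........................
245 ....#..............###.....##..........................
249 ...................###.....##..........................
253 .....................#.................................
257 ...............#######.###.............................
261 .....##......###############...........................
265 ....####....#####################......................
269 ....####....########################...................
273 .....##....###########################.................
277 ....###...##################################...........
281 ....###..#####################################.#.......
285 ....###..########################################......
289 ....###..##########################################....
293 ....###..###########################################.#.
297 ....###...#############################################
301 ....###.....##########################################.
305 ...####.....#.#########################################
309 ...####.......#########################################
313 ...####......#.#######################################.
317 ...####.......#.######################################.
321 ...####..........####################################..
```

The silhouette says about 115–120°, so the lip slid without rotating. I'll go back onto the rod with the contact nearer the pivot, where the rod friction helps the turn, and then drag the lip again.

Emit:
arm_command --increments "1 0 0 -10 0; 1 0 -4 -20 0; 1 0 -20 -21 0; 1 0 -32 -20 0; 1 0 -33 -17 0; 1 0 -32.8 -13.2 0; 1 0 -31.5 -12.2 0; 1 0 -30 -11.3 0; 1 0 -28.8 -10.3 0; 1 0 -27.5 -9.3 0; 1 0 -26.3 -8.2 0; 1 0 -25 -7 0; 1 0 -24 -5.8 0; 1 0 -22.7 -4.7 0; 1 0 -21.5 -3.2 0; 1 0 -21.5 -3 0"

```text
t: 12.8
tool_pos: [0.5914, -0.2039, 0.136]
tool_rot: [0.74, 0.673, 0.0, 0.0]
ft_force: [1.0, 0.4, -1.2]
grip_width: 0.152
grip_force: 78.6
```

```bash
cat > sil.py <<'E'
from h import *
s=manip.state();S=imaging.camera_model("side");b=imaging.grab_frame("side")
cv2.imwrite("pics/s_%.2f.png"%s["t"],b)
c=s["tool_pos"]-[0,0,.0734];bx=np.array([.9956,-.0937,0])
print(s["t"],s["tool_pos"],s["ft_force"])
print("X",(c-[.555,-.199,0])@bx,"h",c[2])
def pt(x,z):return proj(S,c+bx*x/1e3+[0,0,z/1e3]).round(0)
for d in(115,125,135,145,155,165,180):
    t=np.radians(d);a=np.array([np.sin(t),np.cos(t)]);p=np.array([np.cos(t),-np.sin(t)])
    print(d,"topc",pt(*(-37*a-37*p)),"rear",pt(*(-37*a+37*p)),"frontlip",pt(*(35*a-36*p)))
h=cv2.cvtColor(b,cv2.COLOR_BGR2HSV);m=(h[...,1]<70)&(h[...,2]>40)
for r in range(245,300,4):print(r,''.join('#' if m[r,x] else '.' for x in range(210,310,2)))
E
python3 sil.py
```

```text
12.8 [ 0.59135292 -0.20386581  0.13598848] [ 0.95892872  0.42230775 -1.19703466]
X 0.03664889665795094 h 0.06258848001875829
115 topc [241. 260.] rear [223. 289.] frontlip [280. 274.]
125 topc [247. 259.] rear [221. 286.] frontlip [281. 278.]
135 topc [252. 258.] rear [221. 282.] frontlip [282. 281.]
145 topc [258. 259.] rear [221. 278.] frontlip [281. 285.]
155 topc [263. 260.] rear [222. 274.] frontlip [279. 289.]
165 topc [268. 261.] rear [224. 270.] frontlip [277. 292.]
180 topc [275. 265.] rear [229. 265.] frontlip [272. 296.]
245 .........#.......###.....##.......................
249 ..................##.....#........................
253 ................#.#..###..........................
257 .............###########..........................
261 ..........###################.....................
265 .........#######################..................
269 .........##########################...............
273 .........##################################.......
277 ........#########################################.
281 ........##########################################
285 .......###########################################
289 .......###########################################
293 ........##########################################
297 .........#########################################
```

Emit:
arm_command --increments "1 0 1 1 0; 1 0 3 2.2 0; 1 0 6 2.5 0; 1 0 9 2.5 0; 1 0 12 2.5 0; 1 0 15 2.5 0"

```text
t: 13.6
tool_pos: [0.6062, -0.2052, 0.1331]
tool_rot: [0.74, 0.673, 0.0, -0.0]
ft_force: [-0.9, 0.1, -1.9]
grip_width: 0.147
grip_force: 78.4
```

```bash
python3 sil.py
```

```text
13.6 [ 0.60615825 -0.20519497  0.13310739] [-0.88579787  0.08892009 -1.85817842]
X 0.051513619325082735 h 0.0597073881727327
115 topc [250. 261.] rear [231. 291.] frontlip [289. 275.]
125 topc [256. 260.] rear [230. 287.] frontlip [290. 279.]
135 topc [261. 260.] rear [229. 283.] frontlip [290. 283.]
145 topc [267. 260.] rear [230. 279.] frontlip [290. 286.]
155 topc [272. 261.] rear [231. 275.] frontlip [288. 290.]
165 topc [277. 263.] rear [234. 271.] frontlip [286. 293.]
180 topc [284. 267.] rear [239. 267.] frontlip [281. 298.]
245 .........#............###....###..................
249 ......................##.....##...................
253 .......................#..##......................
257 ..................#######.###.....................
261 ..........##....###############...................
265 .........####..#####################..............
269 .........####.########################............
273 ..........##.##############################.......
277 .........#########################################
281 .........#########################################
285 .........#########################################
289 .........#########################################
293 .........#########################################
297 .........###.#####################################
```

Emit:
arm_command --increments "1 0 2 1 0; 1 0 5 1.5 0; 1 0 8 2 0; 1 0 11 2 0"

```text
t: 14.15
tool_pos: [0.6181, -0.2065, 0.1344]
tool_rot: [0.74, 0.673, 0.001, 0.002]
ft_force: [-1.8, 0.1, 8.5]
grip_width: 0.144
grip_force: 80.2
```

```bash
python3 sil.py
python3 - <<'E'
import glob,cv2
f=sorted(glob.glob("pics/s_*.png"))[-1]
b=cv2.imread(f);cv2.imwrite("pics/v9.png",cv2.resize(b[220:340,200:350],None,fx=5,fy=5,interpolation=cv2.INTER_CUBIC))
E
```

```text
14.15 [ 0.61809144 -0.206479    0.13443545] [-1.7752085   0.14343345  8.51348872]
X 0.06351461792393258 h 0.06103544658288983
115 topc [258. 260.] rear [239. 290.] frontlip [296. 275.]
125 topc [263. 259.] rear [237. 286.] frontlip [297. 278.]
135 topc [269. 259.] rear [237. 282.] frontlip [298. 282.]
145 topc [274. 259.] rear [237. 278.] frontlip [297. 286.]
155 topc [280. 260.] rear [238. 275.] frontlip [295. 289.]
165 topc [285. 262.] rear [241. 271.] frontlip [293. 293.]
180 topc [291. 266.] rear [246. 266.] frontlip [288. 297.]
245 .........#................##.....##...............
249 ..........................##.....##...............
253 ........................####..###.................
257 .....................########.###.................
261 ..........##.......################...............
265 .........####.....#####################...........
269 .........####....#######################..........
273 .........###....###########################.......
277 .........###...##################################.
281 .........###..####################################
285 .........###..####################################
289 .........###...###################################
293 .........###.....#################################
297 .........###.......###############################
```

View pics/v9.png

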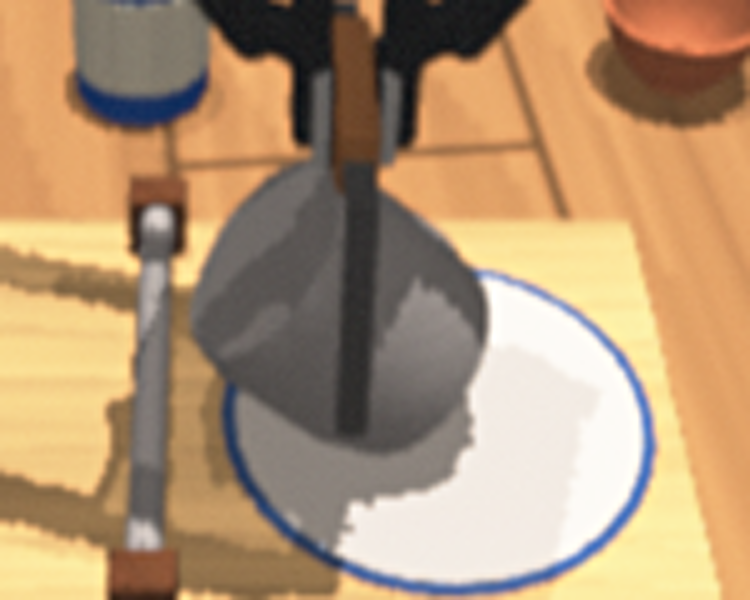

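The picture shows the pail at about 130°, its lip pressed on the board just inside the ring and no stamps out. It is passing the high point, so I'll roll it forward over its lip.

Emit:
arm_command --increments "1 0 4 -0.8 0; 1 0 8.5 -0.8 0; 1 0 13 -0.5 0"

```text
t: 14.58
tool_pos: [0.6309, -0.2076, 0.1334]
tool_rot: [0.74, 0.673, 0.001, 0.001]
ft_force: [-0.4, 1.2, 5.4]
grip_width: 0.153
grip_force: 79.4
```

```bash
python3 sil.py
```

```text
14.575 [ 0.63087171 -0.20757081  0.13337066] [-0.37477169  1.15930607  5.37063124]
X 0.07634096170766247 h 0.059970660447400057
115 topc [266. 261.] rear [246. 290.] frontlip [304. 275.]
125 topc [271. 260.] rear [245. 287.] frontlip [305. 279.]
135 topc [277. 259.] rear [244. 283.] frontlip [305. 282.]
145 topc [282. 260.] rear [245. 279.] frontlip [304. 286.]
155 topc [288. 261.] rear [246. 275.] frontlip [303. 290.]
165 topc [293. 263.] rear [249. 271.] frontlip [300. 293.]
180 topc [299. 266.] rear [254. 266.] frontlip [295. 297.]
245 .........#....................###.....##..........
249 ..............................###.....#...........
253 .............................####.###.............
257 .........................########.####............
261 ..........##...........#################..........
265 .........####........####################.........
269 .........####.......#######################.......
273 .........###.......##########################.....
277 .........###.......##############################.
281 .........###.......###############################
285 .........###........##############################
289 .........###.......###############################
293 .........###......#.##############################
297 .........###.......###############################
```

It's past the high point, at about 145°. Now I finish the roll.

Emit:
arm_command --increments "1 0 4 1.5 0; 1 0 8.5 3.5 0; 1 0 12.5 5.7 0; 1 0 16.5 8 0; 1 0 20 10.3 0; 1 0 23 12.3 0; 1 0 24 13 0; 1 0 24 13 0"

```text
t: 15.62
tool_pos: [0.6527, -0.2098, 0.1201]
tool_rot: [0.74, 0.673, -0.001, -0.001]
ft_force: [-6.4, 1.9, 12.1]
grip_width: 0.148
grip_force: 80.7
```

```bash
python3 sil.py
```

```text
15.625 [ 0.652722   -0.20979076  0.12014853] [-6.38439025  1.85176932 12.071849  ]
X 0.09830311500692263 h 0.046748527298348705
115 topc [279. 267.] rear [259. 296.] frontlip [316. 281.]
125 topc [284. 266.] rear [257. 292.] frontlip [317. 284.]
135 topc [290. 266.] rear [257. 289.] frontlip [317. 288.]
145 topc [295. 266.] rear [258. 285.] frontlip [316. 292.]
155 topc [301. 267.] rear [259. 281.] frontlip [315. 295.]
165 topc [305. 269.] rear [262. 277.] frontlip [312. 299.]
180 topc [312. 273.] rear [267. 272.] frontlip [307. 303.]
245 .........#...........................###....###...
249 .....................................###....##.#..
253 .....................................##......#....
257 .....................................##...........
261 ..........##....................#######..#####....
265 .........####.................##########.########.
269 .........####................#####################
273 .........###................######################
277 .........###..............#.######################
281 .........###............##########################
285 .........###..........############################
289 .........###.......#.#############################
293 .........###......################################
297 .........###.......###############################
```

Run:
```python
import glob,cv2
b=cv2.imread(sorted(glob.glob("pics/s_*.png"))[-1]);h=cv2.cvtColor(b,cv2.COLOR_BGR2HSV)
m=(h[...,1]<90)&(h[...,2]<180)
for r in range(250,324,2):print(r,''.join(str(h[r,x,2]//29) if h[r,x,1]<90 else '.' for x in range(240,340)))
```

```text
250 ........................................110123332.........333210....................................
252 .........................................00123332.........333211....................................
254 .........................................10123322..........33101....................................
256 ............................................3332..........333.......................................
258 ..........................................433332..........33........................................
260 ....................................4433333333322..222222233........................................
262 ................................54444444444443333..211111234333.....................................
264 ..............................5444444444444444433..2111112333333467.................................
266 .............................5444444444444444333333211121223333346667...............................
268 ............................544444444444443333333332211111233334555556..............................
270 ...........................4344444444443333333
[... 2084 characters left out ...]
33222333322333332211111123323232223468888777788888888888886..6........
312 ......3..46666666666654444444444332222322332333211111222222222235788888888888888888888886.5.........
314 .......3.4566666666665444444444444433332323233332222222222223457888888888888888888888886..5.........
316 .......53.45666666666666566666665554444333333332333222333344468888888888888888888888887..5......8...
318 .........3..456666666666666666666665555544444444444444555567788888888888888888888888886.5........8..
320 ..........53.4566666666666666666666666665544444444446888888888888888888888888888888876..6.......88..
322 ...........53..456666666666666666666666665544444444578888888888888888888888888888886..5........8888.
```

Emit:
arm_command --increments "1 0 1 1.5 0; 1 0 2 1.5 0; 1 0 0 1.5 0; 1 0 1 0 0; 1 0 1 -1 0; 1 0 1 -1 0"

```text
t: 16.42
tool_pos: [0.6539, -0.21, 0.1202]
tool_rot: [0.74, 0.673, -0.001, -0.001]
ft_force: [-4.8, 0.6, 7.5]
grip_width: 0.148
grip_force: 79.8
```

Run:
```python
from h import *
s=manip.state();print(s["tool_pos"],s["ft_force"])
b=imaging.grab_frame("side");h=cv2.cvtColor(b,cv2.COLOR_BGR2HSV)
for r in range(256,290,2):print(r,''.join(str(h[r,x,2]//29) if h[r,x,1]<90 else '.' for x in range(255,325)))
# stamps outside? look for terracotta/dark spots in ring area, top view
```

```text
[ 0.65386899 -0.21004868  0.12019868] [-4.76310232  0.61507616  7.53407528]
256 .............................33332..........333.......................
258 ...........................5433332..........34........................
260 ......................443333333332...212222233........................
262 ..................54444444444443333..1111112333345....................
264 ................5444444444444444433..2111112333333567.................
266 ...............5444444444444443333333211111223333456667...............
268 ..............544444444444443333333332111112233334566557..............
270 .............4444444444443333333333332211111233333333333..............
272 ............333333333333333333333333321111122333333333334.............
274 ............2333333333333333333333333211111233333333333334............
276 ......8865432233333333333333333333333211111233333333333333............
278 ....444.444222233333333333333333333332111112333333333333324.8888888888
280 .33.3445554222233333333333333333333322111112333334566555434...........
282 .344444444322233333333333333333333332111112233334566665433356788888888
284 4444444444322223323333443333333333332111112333356665544333588766888888
286 4445444444322222233333333333333333332111112334565544433333688887.68888
288 666665555432222333333333333333333333211111233344433333333368888877.68.
```

Emit:
arm_command --increments "1 0 -1 -0.5 0; 1 0 -1 -2 0; 1 0 -1 -4 0; 1 0 -1 -7 0; 1 0 -1 -12 0; 1 0 -1 -18 0; 1 0 -1 -25 0; 1 0 -1 -33 0; 1 0 -1 -45 0; 1 0 -1 -60 0; 1 0 -1 -85 0; 1 0 -1 -115 0; 1 0 -1 -140 0; 1 0 -1 -150 0; 1 0 -1 -150 0"

```text
t: 18.35
tool_pos: [0.6539, -0.2098, 0.2705]
tool_rot: [0.74, 0.673, 0.0, 0.001]
ft_force: [-0.4, -0.5, -2.2]
grip_width: 0.148
grip_force: 78.5
```

Run:
```python
from h import *
s=manip.state();print(s["t"],s["tool_pos"],s["ft_force"],s["torque"])
b=imaging.grab_frame("side");a=imaging.grab_frame("top");w=imaging.grab_frame("wrist")
r=lambda i:cv2.resize(i,(400,300))
cv2.imwrite("pics/v10.png",np.vstack([np.hstack([cv2.resize(b[130:350,130:370],(400,300)),cv2.resize(a[110:260,250:400],(400,300))]),np.hstack([r(w),cv2.resize(b[255:355,185:345],(400,300))])]))
```

```text
18.35 [ 0.65387867 -0.20982715  0.27045359] [-0.37337556 -0.5461918  -2.22307995] [-0.04748608 -0.03857056  0.00532415]
```

View pics/v10.png

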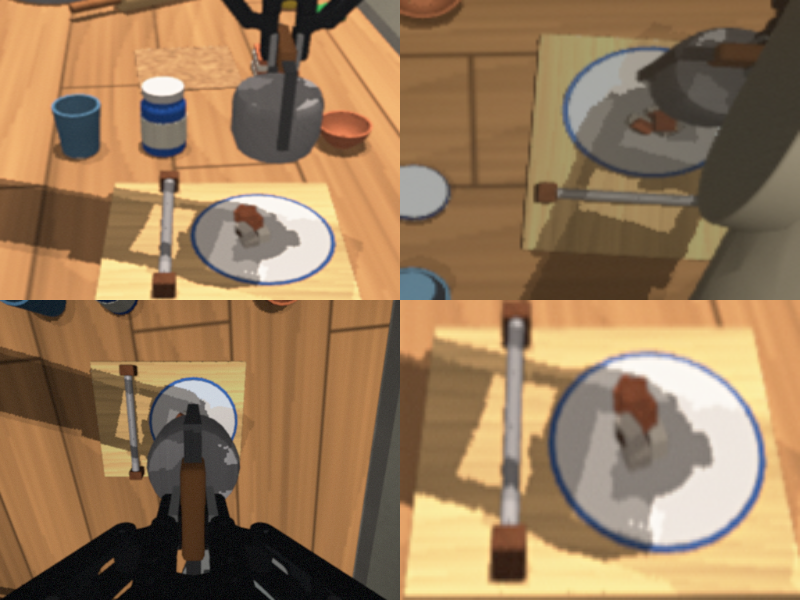

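The pail came off cleanly and the stamps lie heaped near the middle of the ring: crop bottom-right shows the heap at about (640,425), with the ring at (657,450). Now I carry the pail to the mat.

Emit:
arm_command --increments "1 15 -3 0 0; 1 45 -8 0 0; 1 90 -17 0 0; 1 140 -26 0 0; 1 190 -36 0 0; 1 240 -45 0 0; 1 290 -55 0 0; 1 340 -64 0 0; 1 385 -73 0 0; 1 420 -79 0 0; 1 436 -83 0 0; 1 436 -83 10 0; 1 436 -83 45 0; 1 436 -83 85 0; 1 436 -83 115 0; 1 436 -83 130 0; 1 436 -83 135 0; 1 436 -83 135 0"

```text
t: 20.75
tool_pos: [0.6129, 0.2319, 0.1358]
tool_rot: [0.74, 0.673, 0.001, 0.0]
ft_force: [0.1, -0.0, -1.7]
grip_width: 0.148
grip_force: 78.3
```

Run:
```python
from h import *
s=manip.state();print(s["t"],s["tool_pos"],s["ft_force"])
T,S=imaging.camera_model("top"),imaging.camera_model("side")
b=imaging.grab_frame("side");a=imaging.grab_frame("top");cv2.imwrite("pics/b11.png",b);cv2.imwrite("pics/a11.png",a)
c=s["tool_pos"]-[0,0,.0734];print("pail centre exp side px",proj(S,c),"rim",proj(S,c-[0,0,.035]),"width px",proj(S,c+[.041,0,0])-proj(S,c-[.041,0,0]))
h=cv2.cvtColor(b,cv2.COLOR_BGR2HSV)
for r in range(130,192,2):print(r,''.join(str(h[r,x,2]//29) if h[r,x,1]<80 else '.' for x in range(205,285)))
# heap components, side and top (non-white in ring)
for n,i,M,box in(("side",b,S,(240,268,335,340)),("top",a,T,(308,132,380,200))):
    hh=cv2.cvtColor(i,cv2.COLOR_BGR2HSV);x0,y0,x1,y1=box
    m=cv2.inRange(hh,(0,110,40),(14,255,220));m2=m[y0:y1,x0:x1]
    ys,xs=np.nonzero(m2);print(n,"terracotta px",len(xs),plane(M,(xs.mean()+x0,ys.mean()+y0),.02), xs.min()+x0,xs.max()+x0,ys.min()+y0,ys.max()+y0)
    g=cv2.cvtColor(i,cv2.COLOR_BGR2GRAY)
    for r in range(y0,y1,2):print(r,''.join(('r' if m[r,x] else str(g[r,x]//29)) if hh[r,x,1]<80 or m[r,x] else '.' for x in range(x0,x1)))
```

```text
20.75 [0.61294445 0.23189234 0.13582421] [ 0.05944878 -0.0309409  -1.70498491]
pail centre exp side px [241.80179902 159.18686421] rim [241.77797038 170.94939195] width px [31.60160964 -1.20593516]
130 ..............................01122......221....................................
132 ................................322..11.223.....................................
134 ....................................1111.3......................................
136 ....................................111.........................................
138 .....................................12.........................................
140 .....................................11.........................................
142 .............................3332222111234455556................................
144 .........................33222222222111122233455556.............................
146 ........................222222222222111222222233333.............................
148 .......................32222222222221112222222222222............................
150 .......................2222332222222111222222222
[... 7403 characters left out ...]
.4.....
182 .......4..555555555555555555555555555555555555555555555555555553.3......
184 ........43.355555555555555555555555555555555555555555555555554..4.......
186 ..........3..555555555555555555555555555555555555555555555553.34........
188 ............3..45555555555555555555555555555555555555555553..4..........
190 ..............3..4455555555555555555555555555555555555543.34............
192 ................44..3455555555555555555555555555555554..44..............
194 ...................43...45555555555555555555555543...44.................
196 .......................443....34455555555433.....44.....................
198 .............................4443333333334444...........................
```

Emit:
arm_command --increments "1 0 0 10 0; 1 0 0 18 0; 1 0 0 22 0; 1 0 0 24 0; 1 0 0 24.5 0; 1 0 0 24.5 0"

```text
t: 21.6
tool_pos: [0.6125, 0.2323, 0.1122]
tool_rot: [0.74, 0.673, 0.0, 0.0]
ft_force: [-3.7, -2.1, 7.8]
grip_width: 0.153
grip_force: 79.9
```

Emit:
arm_command --increments "1 0 0 0.5 0; 1 0 0 -1 0; 1 0 0 -1 0; 0.6 0 0 -1 0; 0.3 0 0 -1 0; -0.2 0 0 -1 0; -0.2 0 0 -1 0; -0.2 0 0 -1 0; -0.2 0 0 -15 0; -0.2 0 0 -40 0; -0.2 0 0 -80 0; -0.2 0 0 -120 0; -0.2 0 0 -150 0; -0.2 -10 -80 -160 0; -0.2 -30 -140 -160 0; -0.2 -30 -160 -160 0; -0.2 -30 -160 -160 0; -0.2 -30 -160 -160 0"

```text
t: 23.85
tool_pos: [0.4509, 0.2175, 0.2714]
tool_rot: [0.74, 0.673, 0.001, 0.0]
ft_force: [0.2, 0.0, 0.3]
grip_width: 0.6
grip_force: 0.0
```

Run:
```python
from h import *
s=manip.state();print(s["t"],s["tool_pos"],s["ft_force"])
T,S=imaging.camera_model("top"),imaging.camera_model("side")
b=imaging.grab_frame("side");a=imaging.grab_frame("top");cv2.imwrite("pics/b12.png",b);cv2.imwrite("pics/a12.png",a)
c=np.array([.612,.2326,.076]);print("exp: side base-top",proj(S,c),"rim",proj(S,c-[0,0,.072]),"top",proj(T,c),proj(T,c-[0,0,.072]),"grip",proj(S,[.612,.2326,.129]),proj(T,[.612,.2326,.129]))
for i,(x0,y0,x1,y1) in((b,(205,125,285,200)),(a,(105,140,195,228))):
    h=cv2.cvtColor(i,cv2.COLOR_BGR2HSV)
    for r in range(y0,y1,2):print(r,''.join(str(h[r,x,2]//29) if h[r,x,1]<80 else '.' for x in range(x0,x1)))
a0=cv2.imread("pics/top0.png");print("moved px at bystanders",[int((cv2.absdiff(a0,a).max(2)[y-12:y+12,x-12:x+12]>40).sum()) for x,y in((255,206),(255,258),(258,104),(162,125))])
```

```text
23.85 [0.45085346 0.21752884 0.27135324] [0.22519037 0.03564981 0.33089249]
exp: side base-top [241.42076086 154.39802926] rim [241.38581122 178.47497626] top [142.67018372 184.63384934] [152.41522877 187.59908276] grip [241.4481715  135.51473077] [134.22844417 182.06518721]
125 ................................................................................
127 ................................................................................
129 ................................................................................
131 ................................................................................
133 ................................................................................
135 ................................................................................
137 ................................................................................
139 ................................................................................
141 ....................................233.........................................
143 ....................................222................
[... 5921 characters left out ...]
214 ..........................................................................................
216 ..........................................................................................
218 ..........................................................................................
220 ..........................................................................................
222 ..........................................................................................
224 ..........................................................................................
226 ..........................................................................................
moved px at bystanders [0, 0, 0, 0]
```

```bash
python3 -c "
from bench import ticket
print(ticket.hand_in())"
```

```text
the job is handed in; nothing more can be done
None
```

The job is handed in: the stamps are heaped inside the ring and the pail stands mouth down at the mat's middle, with jar, brush pot, bowl and tiles unmoved; I didn't count all seven stamps, and the verdict wasn't shown.

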